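# Hang the ear defenders in the drawer that is not locked

## Robot

A 7-joint arm with a two-finger parallel gripper is mounted at the origin on the work surface. World frame = base frame: x ahead of the robot, y to its left, z up, the work surface at z = 0. Lengths are in m, angles in rad, forces in N, time in s.
With the tool pointing down it reaches from about 0.35 to 0.9 m from the base axis. Payload 19.9 kg.
Tool frame: the origin (TCP) lies between the finger pads; the fingertips stand 19 mm ahead of it and the grasp point (between the pads) is the TCP; z points along the fingers, y is the line along which they close (so a half turn about z gives the same grasp; the last joint's range is limited). The gripper opens to 94 mm and grips with 3 to 60 N. Pads are 16 mm wide; open, the fingers measure 119 mm over their backs; the gripper's body (75 mm by 177 mm) begins 78 mm behind the grasp point.
Start: joints at [1.147, 0.417, -0.01, 1.614, 0.005, 1.111, -0.053], TCP at [0.233, -0.58, 0.224] pointing down, gripper open.
Joint ranges: [-2.81, 2.81], [-0.39, 2.02], [-1.27, 1.25], [0.06, 2.57], [-1.19, 4.33], [0.19, 2], [-2.82, 2.82]. Speed limits (rad/s): [1.89, 1.89, 2.39, 2.39, 3.01, 3.01, 3.01].

## Interface

Orientations are given as a 3x3 rotation matrix whose columns are the frame's x, y, z axes.
In Python, from rig import robot gives the robot as it stands. Calls block until the motion is done:
- robot.move_ptp(position, orientation): joint-space move of the TCP to a pose.
- robot.move_linear(position, velocity=0.15, frame=None, threshold=None): straight line of the TCP; frame=None keeps the orientation; velocity is the mean speed in m/s. With threshold (N) it stops when the force on the tool has changed by that much, and returns True; else False.
- robot.goto_joints(angles): joint-space move.
- robot.gripper_to(opening): finger opening in m; the grip force is fixed at half the most; returns when the fingers have stopped.
- robot.pause(seconds).
- robot.ik(position, orientation): joint angles nearest the present ones, or None.
- robot.get_state(): the state.
- robot.grab_frame(name): name is "scene" or "top" or "wrist"; returns the picture (400x640x3 uint8, red, green, blue); there is no depth.
- robot.camera_info(name): a dict with "fx", "fy", "cx", "cy" (pixels), "rvec" (rotation vector, rad) and "tvec" (3), from world to camera coordinates, as OpenCV has them. Camera axes: x right, y down, z forward; pixel columns grow to the right and rows downward; lengths in m; the calibration is good to about 2 mm. The wrist camera is an equidistant fisheye: a pixel r from the principal point sees the ray r / f radians off the axis. A picture is of the moment at which its call begins: read the wrist's pose just before it. camera_info takes no time and is no camera call; for the wrist camera it gives the pose at the moment of the call.
A pose or a line that the arm cannot do raises robot.PlanningError and nothing moves.
- robot.sign_off(): hands the job in; it is judged then, once.
The state is a dict: "time": time; "qpos": joint angles; "joint_vel": joint speeds; "effort": joint torques, N m; "ee_pos": TCP position; "tool_rot": TCP orientation; "force": force on the tool from outside, world axes, zero at the start; "moment": the same for the moment, N m; "opening": finger opening in m; "grasp_force": force on a finger pad.
Only numpy, scipy, OpenCV 4.12 (cv2) and the standard library are available. Lean on these libraries where they do the work, as an engineer would, in place of code of your own. Each camera call takes 0.05 s, during which the arm holds its last target. There are 200 camera calls.

## Task

One of the two drawers of the bench cabinet is locked and the other is not, and they look the same: try them by their handles without forcing the locked one, and pull the one that gives all the way out to its stop. Then pick up the ear defenders and lower them gently, cups down, over the steel bar that runs across inside that drawer, so that they hang from the bar by their headband; leave the drawer open. Do not drop the ear defenders, tip them over or disturb the bowl, the tape roll and the white carton.

Things in the scene. Friction and masses are not known exactly. Their poses are not given: they have to be found in the camera images.
- cabinet: grey bench cabinet with two white-fronted drawers side by side, fixed to the bench: 290 deep (its x), 360 wide (its y), 195 high. Origin: on the bench under the middle of the drawer fronts' outer face; its -x axis points out of the drawer fronts, towards the robot, and is the direction in which the drawers slide out; its y axis points to the robot's left. The drawer fronts end 182 above the bench
- drawer_left (a joint): slide of the left (+y) drawer: 0 shut, 0.200 m at its stop, fully out; runs with about 3 N of friction. A locked drawer gives at most 3 mm and then stands hard
- drawer_right (a joint): slide of the right (-y) drawer, as the left one
- handle_left (a point): middle of the handle of the left drawer: a round steel bar 12 in diameter and 100 long, level, parallel to the front (cabinet y), its axis 48 before the front and 165 above the bench (30 below the cabinet's top), on a leg at either end; axes as the cabinet's; it moves with the drawer. 42 free between it and the front
- handle_right (a point): the same point of the right drawer's handle. Inside each drawer a hanging bar, round steel, 12 in diameter, runs from side wall to side wall (along cabinet y, 146 long): its axis lies 154 behind the handle's axis (+x), 8 lower, 91 behind the inner face of the front. Each drawer is 145 wide inside; its side walls end level with the handle's axis, its floor lies 117 below the hanging bar's axis
- headset: compact ear defenders (black band, grey cups), about 200 g, standing on the bench on their cups, arch up, to the left or right of the cabinet: 134 wide (own x), 125 high (own z). The band is a half-round arch, outer radius 65, centred 60 above the underside, 24 wide (own y), 10 thick. Cups 22 thick, 56 deep (y), 52 high, at x = +/-56. Origin: centre of the underside
- headset_crown (a point): middle of the underside of the headband at its crown, 115 above the underside of the cups: this comes to rest on the bar; axes as the ear defenders'. Fingers gripping the band's edges right at the crown would come down on the bar: grip some 30 to one side
- bowl: bystander: green plastic bowl 110 across and 50 high; origin at the centre of its underside
- tape_roll: bystander: roll of clear tape lying flat, 100 across, 48 high; origin at the centre of its underside
- carton: bystander: shut white carton 130 x 100 x 70 high; origin at the centre of its underside

How it is judged:
By the outcome, as a careful person would: the job done as asked, in the order asked, and still so for the second after the job is handed in, with the robot touching nothing.
It also fails if it takes over 64 s, if anything falls off the work surface, if the arm or the gripper's body presses on something with over 40 N, if the wrist force passes 120 N, or if a joint passes its speed limit or range.

## Working session

There is one attempt and no reset: what is moved stays moved. The work goes in short steps, each a Python script; the robot and the scene stay as the last script left them, time stands still between calls to the robot, and variables do not carry over. Pictures are saved under pics/ and viewed, at most 10 in all, crops included, and the job is handed in when it is done.

```bash
mkdir -p pics; ls; python3 - <<'E'
from rig import robot
import cv2
for n in ("scene","top"):
    cv2.imwrite(f"pics/{n}0.png",robot.grab_frame(n)[:,:,::-1]); print(n,robot.camera_info(n))
s=robot.get_state();print(s["time"],s["ee_pos"],s["tool_rot"],s["opening"])
E
```

```text
pics
scene {'fx': 364.26554313558006, 'fy': 364.26554313558006, 'cx': 319.02017178081087, 'cy': 196.09839519160923, 'rvec': array([ 0.79477955, -2.75597636,  0.82558307]), 'tvec': array([0.51807997, 0.32787017, 1.02235244])}
top {'fx': 513.1684185287262, 'fy': 513.1684185287262, 'cx': 319.8251616653951, 'cy': 196.0218371065483, 'rvec': array([ 2.18341577, -2.16061172,  0.08444564]), 'tvec': array([0.00241973, 0.59616729, 1.67610444])}
0.1 [ 0.23274918 -0.57972575  0.22391508] [[ 9.27982735e-01  3.72622893e-01 -4.73014963e-04]
 [ 3.72623182e-01 -9.27982272e-01  9.31579249e-04]
 [-9.18217450e-05 -1.04074580e-03 -9.99999454e-01]] 0.09378329531513349
```

View pics/scene0.png

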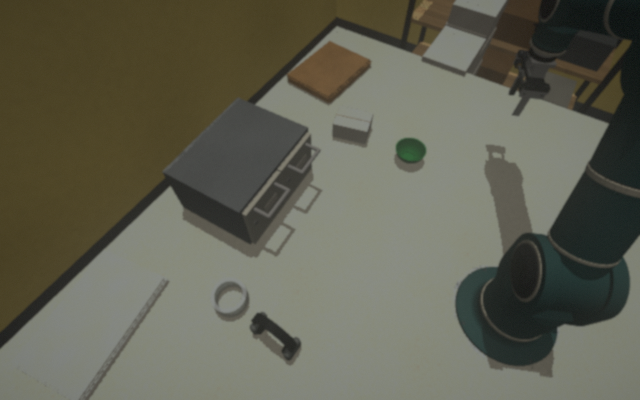

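View pics/top0.png

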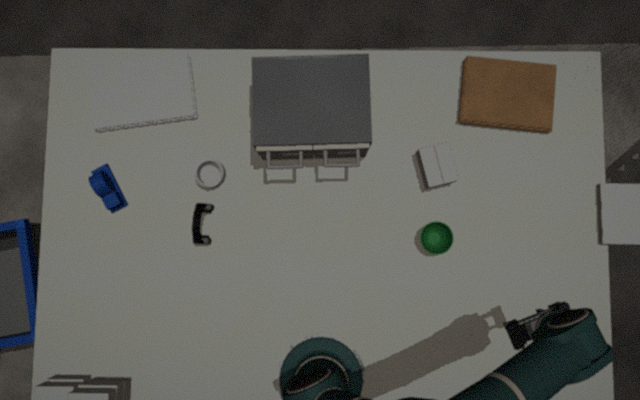

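The top view shows the cabinet at about (311,100), with handles near (283,168) and (335,166). The headset is near (203,224), with the tape roll beside it at (210,175). The bowl is at (436,238) and the carton at (436,165). I'll enlarge both views to measure.

```bash
python3 - <<'E'
import cv2,numpy as np
t=cv2.imread("pics/top0.png");s=cv2.imread("pics/scene0.png")
def crop(im,x,y,w,h,k):
    c=cv2.resize(im[y:y+h,x:x+w],None,fx=k,fy=k,interpolation=cv2.INTER_CUBIC)
    c=(255*(c/255.)**0.6).astype(np.uint8)
    for i in range(0,w,10): cv2.line(c,(i*k,0),(i*k,10 if (x+i)%50 else 25),(0,0,255),1)
    for i in range(0,h,10): cv2.line(c,(0,i*k),(10 if (y+i)%50 else 25,i*k),(0,0,255),1)
    return c
cv2.imwrite("pics/c_top.png",crop(t,180,130,200,130,4))
a=crop(s,240,130,90,130,4);b=crop(s,210,270,100,100,4)
o=np.zeros((520,780,3),np.uint8);o[:520,:360]=a;o[:400,370:770]=b
cv2.imwrite("pics/c_scene.png",o)
E
```

```text
(no output)
```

View pics/c_top.png

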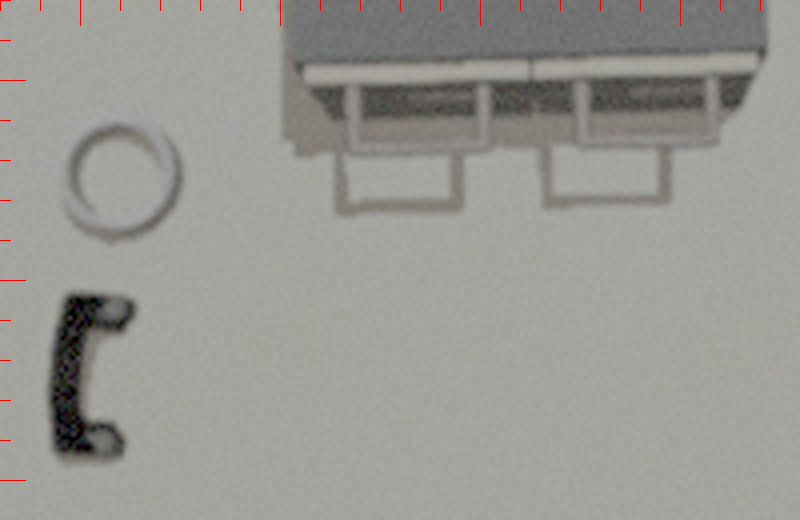

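View pics/c_scene.png

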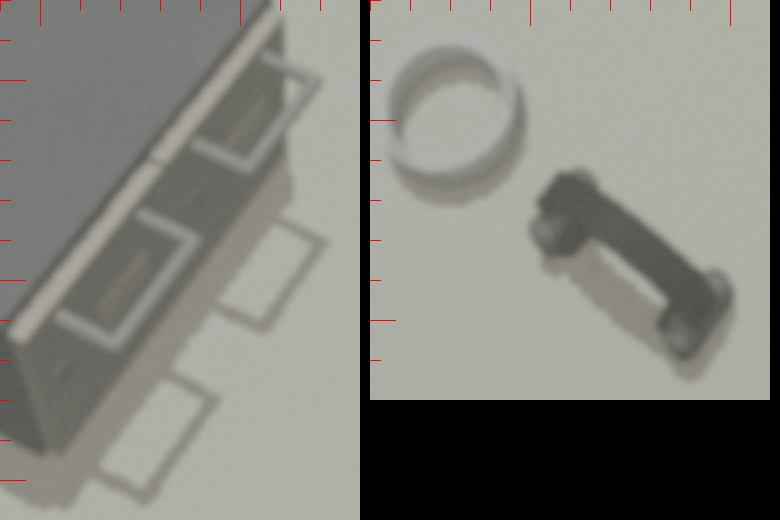

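Top view: left handle middle (284.8,167.1), right (342.0,165.1). Scene view: left handle (279,202.8), right (310.8,161). Headset crown: top (197,224.2), scene about (269,331).

```bash
cat > h.py <<'E'
from rig import robot
import cv2,numpy as np
np.set_printoptions(precision=4,suppress=True)
def ray(n,px,info=None):
    c=info or robot.camera_info(n);R=cv2.Rodrigues(np.array(c["rvec"]))[0];t=np.array(c["tvec"])
    a=np.array([(px[0]-c["cx"])/c["fx"],(px[1]-c["cy"])/c["fy"]])
    if n=="wrist":
        r=np.linalg.norm(a);d=np.r_[a/r*np.sin(r),np.cos(r)] if r>1e-9 else np.array([0,0,1.])
    else: d=np.r_[a,1]/np.linalg.norm(np.r_[a,1])
    return -R.T@t,R.T@d
def plane(n,px,z,info=None):
    o,d=ray(n,px,info);return o+d*(z-o[2])/d[2]
def tri(rays):
    A=sum(np.eye(3)-np.outer(d,d) for o,d in rays);b=sum((np.eye(3)-np.outer(d,d))@o for o,d in rays)
    p=np.linalg.solve(A,b);return p,[np.linalg.norm((np.eye(3)-np.outer(d,d))@(p-o)) for o,d in rays]
def proj(n,p,info=None):
    c=info or robot.camera_info(n);R=cv2.Rodrigues(np.array(c["rvec"]))[0];q=R@np.array(p)+np.array(c["tvec"])
    if n=="wrist":
        r=np.hypot(q[0],q[1]);th=np.arctan2(r,q[2]);return np.array([c["cx"]+c["fx"]*th*q[0]/r,c["cy"]+c["fy"]*th*q[1]/r])
    return np.array([c["cx"]+c["fx"]*q[0]/q[2],c["cy"]+c["fy"]*q[1]/q[2]])
def down(yaw): # tool x axis at yaw, z down; y = z cross x
    x=np.array([np.cos(yaw),np.sin(yaw),0]);z=np.array([0,0,-1.]);return np.c_[x,np.cross(z,x),z]
E
python3 - <<'E'
from h import *
T=lambda x,y:(180+x/4,130+y/4)
S=lambda x,y:(240+x/4,130+y/4)
H=lambda x,y:(210+(x-370)/4,270+y/4)
for nm,a,b in (("hl",T(419,148.5),S(156,291)),("hr",T(648,140.5),S(283,124)),("crown",T(68,377),H(645,252)),
   ("topcornerL",T(303,66),S(12,325)),("frontmid",T(531,60),S(155,160))):
    print(nm,*tri([ray("top",a),ray("scene",b)]))
for p in (T(347,149),T(491,146),T(578,141),T(717,141)): print(plane("top",p,.165))
for p in (T(302,74),T(757,60)): print(plane("top",p,.182))
for p in (T(116,182),): print("tape",plane("top",p,.024))
E
```

```text
hl [0.6719 0.1157 0.1668] [np.float64(0.0004895420773666279), np.float64(0.0004895420773664299)]
hr [ 0.6796 -0.0597  0.1638] [np.float64(0.00010657918055449303), np.float64(0.00010657918055446053)]
crown [0.4901 0.3949 0.0903] [np.float64(0.006856768937468989), np.float64(0.00685676893746896)]
topcornerL [0.7289 0.2016 0.1912] [np.float64(0.001297552089600198), np.float64(0.0012975520895998776)]
frontmid [0.7367 0.0293 0.1778] [np.float64(0.002204889273184452), np.float64(0.0022048892731845325)]
[0.6708 0.1708 0.165 ]
[0.6741 0.0605 0.165 ]
[ 0.6786 -0.006   0.165 ]
[ 0.6797 -0.1123  0.165 ]
[0.7255 0.2042 0.182 ]
[ 0.7394 -0.1413  0.182 ]
tape [0.6614 0.3796 0.024 ]
```

Handle heights come out at 167 and 164 mm against 165 nominal, and the cabinet yaw is about 0.042. I'll try the left drawer first, gently.

```bash
cat >> h.py <<'E'
YAW=0.042
CX=np.array([np.cos(YAW),np.sin(YAW),0]);CY=np.array([-np.sin(YAW),np.cos(YAW),0])
HL=np.array([.6719,.1157,.165]);HR=np.array([.6792,-.0597,.165])
def best(pos,Rs):
    q0=np.array(robot.get_state()["qpos"]);c=[]
    for R in Rs:
        q=robot.ik(list(pos),R)
        if q is not None: c.append((np.abs(np.array(q)-q0).max(),R))
    return min(c,key=lambda a:a[0])[1]
def st(*k):
    s=robot.get_state();print({a:(np.array(s[a]) if a in("ee_pos","force") else round(s[a],4)) for a in ("time","ee_pos","force","opening","grasp_force")})
E
cat > try1.py <<'E'
from h import *
def trydrawer(H):
    R=best(H+[0,0,.14],[down(YAW+np.pi/2),down(YAW-np.pi/2)])
    robot.move_ptp(list(H+[0,0,.14]),R); robot.gripper_to(.045)
    print("hit",robot.move_linear(list(H),velocity=.12,threshold=12)); st()
    robot.gripper_to(.0); st()
    p=np.array(robot.get_state()["ee_pos"])
    hit=robot.move_linear(list(p-.010*CX),velocity=.02,threshold=9)
    d=(p-np.array(robot.get_state()["ee_pos"]))@CX
    print("stopped",hit,"travel",d); st(); return hit,d
E
python3 - <<'E'
from try1 import *
trydrawer(HL)
E
```

```text
hit False
{'time': 5.2167, 'ee_pos': array([0.6722, 0.1159, 0.1658]), 'force': array([-0.2343,  0.1445,  0.2172]), 'opening': 0.0448, 'grasp_force': 0.0}
{'time': 5.85, 'ee_pos': array([0.6721, 0.1157, 0.1651]), 'force': array([2.3848, 0.4582, 0.1938]), 'opening': 0.0111, 'grasp_force': 29.999}
stopped False travel 0.01042554973469435
{'time': 6.4917, 'ee_pos': array([0.6617, 0.1153, 0.1652]), 'force': array([-2.8292, -0.6778,  2.9667]), 'opening': 0.0114, 'grasp_force': 29.9996}
```

It travelled 10 mm at about 3 N, so the left drawer is free. I'll pull it to its stop.

```bash
python3 - <<'E'
from h import *
p=HL-.185*CX;z=robot.get_state()["ee_pos"][2];p[2]=z
print(robot.move_linear(list(p),velocity=.1,threshold=25)); st()
print(robot.move_linear(list(p-.025*CX),velocity=.03,threshold=12)); st()
e=np.array(robot.get_state()["ee_pos"]);print("travel",(HL-e)@CX,"lat",(e-HL)@CY)
robot.gripper_to(.045);st()
robot.move_linear([e[0],e[1],.32],velocity=.2)
# go to look over headset, both grasp-yaw later
robot.gripper_to(.06)
P=[.48,.37,.33]
robot.move_ptp(P,best(P,[down(YAW),down(YAW+np.pi)]))
cv2.imwrite("pics/w1.png",robot.grab_frame("wrist")[:,:,::-1]);print(robot.camera_info("wrist"))
cv2.imwrite("pics/top1.png",robot.grab_frame("top")[:,:,::-1])
st()
E
```

```text
False
{'time': 8.3917, 'ee_pos': array([0.4861, 0.1084, 0.1651]), 'force': array([-2.1203,  4.6714,  0.6174]), 'opening': 0.0113, 'grasp_force': 29.9996}
True
{'time': 8.8917, 'ee_pos': array([0.4753, 0.108 , 0.1651]), 'force': array([3.3179, 1.1736, 1.0336]), 'opening': 0.011, 'grasp_force': 29.9864}
travel 0.19674898522607426 lat 0.0005753707675655699
{'time': 9.5917, 'ee_pos': array([0.4756, 0.1083, 0.165 ]), 'force': array([-0.8833,  0.089 , -0.1822]), 'opening': 0.0452, 'grasp_force': 0.0}
{'fx': 309.70691628693146, 'fy': 309.70691628693146, 'cx': 321.11421808452764, 'cy': 200.21380496056406, 'rvec': array([-2.0509, -2.1309, -0.2655]), 'tvec': array([-0.3494, -0.5322,  0.3709])}
{'time': 12.1083, 'ee_pos': array([0.4808, 0.3686, 0.3301]), 'force': array([ 0.1097, -0.5811,  0.4638]), 'opening': 0.0598, 'grasp_force': 0.0}
```

View pics/w1.png

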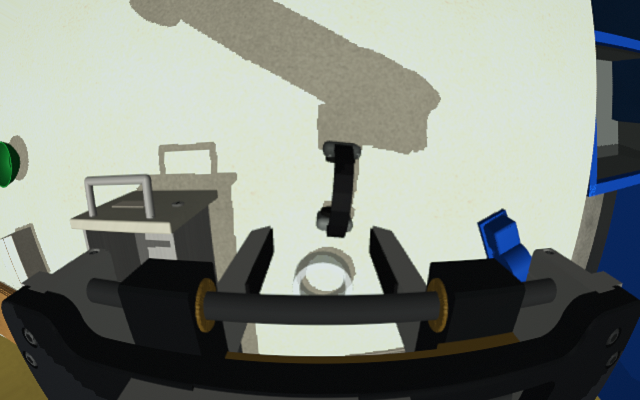

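The wrist view shows the headset seen from above, with its band running (342,145)–(340,235) and cups at its left end. The drawer is out at left, handle at (118,185). I'll enlarge the headset in this view and the drawer in the new top view.

```bash
python3 - <<'E'
import cv2,numpy as np
w=cv2.imread("pics/w1.png");t=cv2.imread("pics/top1.png")
def crop(im,x,y,w,h,k):
    c=cv2.resize(im[y:y+h,x:x+w],None,fx=k,fy=k,interpolation=cv2.INTER_CUBIC)
    c=(255*(c/255.)**0.5).astype(np.uint8)
    for i in range(0,w,10): cv2.line(c,(i*k,0),(i*k,10 if (x+i)%50 else 25),(0,0,255),1)
    for i in range(0,h,10): cv2.line(c,(0,i*k),(10 if (y+i)%50 else 25,i*k),(0,0,255),1)
    return c
o=np.zeros((600,790,3),np.uint8);o[:600,:300]=crop(w,310,135,60,120,5)
o[:600,310:790]=crop(t,240,130,120,150,4)
cv2.imwrite("pics/c2.png",o)
E
```

```text
(no output)
```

View pics/c2.png

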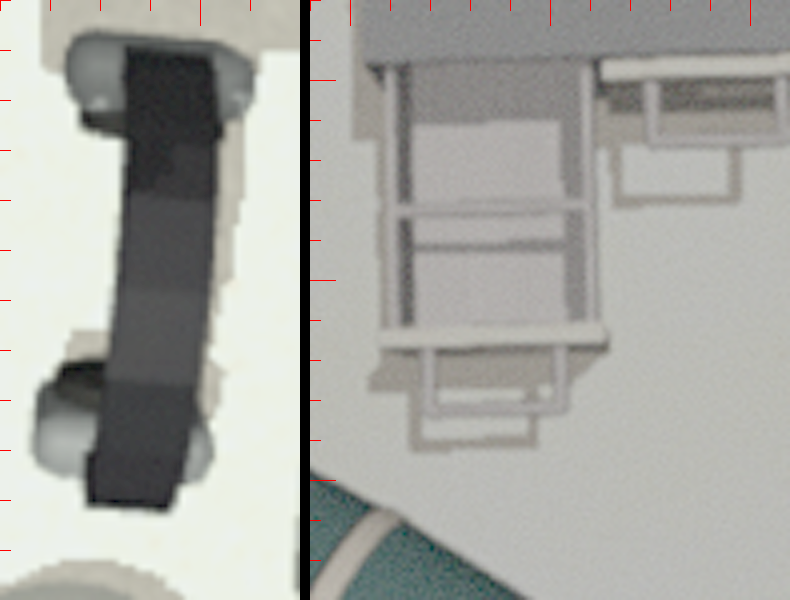

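The drawer is fully out. Its bar ends are at top-view (261.8,182.8) and (308.8,181.8), and its handle middle is at (287,232). Next I'll fit the headset pose to the band outline in the wrist and top views, leaving its height free.

```bash
python3 - <<'E'
from h import *
from scipy.optimize import least_squares
ci={'fx':309.70691628693146,'fy':309.70691628693146,'cx':321.11421808452764,'cy':200.21380496056406,'rvec':robot.camera_info("wrist")["rvec"],'tvec':robot.camera_info("wrist")["tvec"]}
ct=robot.camera_info("top")
o,_=ray("wrist",(320,200),ci);print("cam",o)
th=np.linspace(0,np.pi,61)
def P(n,c,p,r,y):
    x,Y,z,a=p;ca,sa=np.cos(a),np.sin(a)
    return np.array([proj(n,[x+ca*r*np.cos(t)-sa*y,Y+sa*r*np.cos(t)+ca*y,z+.06+r*np.sin(t)],c) for t in th])
W=lambda x,y:(310+x/5,135+y/5)
T=lambda x,y:(180+x/4,130+y/4)
LR=[(160,128,218),(245,118,211),(340,108,205),(420,100,190)]
TL=[(330,59,89),(378,52,83),(420,54,84)]
def ext(cs,row,side):
    v=[]
    for c in cs:
        for i in range(len(c)-1):
            a,b=c[i],c[i+1]
            if (a[1]-row)*(b[1]-row)<=0 and a[1]!=b[1]: v.append(a[0]+(b[0]-a[0])*(row-a[1])/(b[1]-a[1]))
    return (min(v) if side<0 else max(v)) if v else 0
def res(p):
    w=[P("wrist",ci,p,r,y) for r in(.065,.055) for y in(-.012,.012)]
    t=[P("top",ct,p,r,y) for r in(.065,.055) for y in(-.012,.012)]
    r=[]
    for y,l,q in LR:
        row=135+y/5;r+=[ext(w,row,-1)-(310+l/5),ext(w,row,1)-(310+q/5)]
    r+=[np.mean([c[:,1].min() for c in w[:2]])-(135+53/5),np.mean([c[:,1].max() for c in w[:2]])-(135+509/5)]
    for y,l,q in TL[1:2]:
        row=130+y/4;r+=[2*(ext(t,row,-1)-(180+l/4))]
    r+=[np.mean([c[:,1].min() for c in t[:2]])-(130+295/4),np.mean([c[:,1].max() for c in t[:2]])-(130+457/4)]
    return np.array(r)
for fz in (False,True):
    f=(lambda q:res([q[0],q[1],0,q[2]])) if fz else (lambda q:res([q[0],q[1],q[3],q[2]]))
    s=least_squares(f,[.49,.37,0.02]+([] if fz else [0.]),diff_step=1e-4,x_scale=[.01,.01,.1]+([] if fz else [.01]))
    print(s.x,s.cost);print(s.fun)
B=lambda x,y:(240+(x-310)/4,130+y/4)
print("bar",plane("top",B(397,211),.157,ct),plane("top",B(585,207),.157,ct),"handle",plane("top",B(498,408),.165,ct))
h=HL-.2*CX;print("expected handle",h,"bar",h+.154*CX)
E
```

```text
cam [0.4111 0.3655 0.4903]
[ 0.5056  0.3942 -0.0553 -0.0052] 10.635263876430788
[-1.376   0.1554 -0.5831  0.7078 -0.4457  0.0336 -0.9237  0.6453 -0.3732
 -1.5659 -2.1826 -1.9054 -2.4611]
[ 0.5047  0.3937 -0.0568] 11.238627977242821
[-1.535   0.2679 -0.7708  0.7975 -0.6558  0.1057 -1.1368  0.7115 -0.7703
 -0.8861 -2.7259 -1.743  -2.1755]
bar [0.6238 0.1861 0.157 ] [0.6283 0.0418 0.157 ] handle [0.4736 0.1055 0.165 ]
expected handle [0.4721 0.1073 0.165 ] bar [0.6259 0.1138 0.165 ]
```

The headset fits at height about 0 (−5 ± few mm) and yaw about −0.055. Travel read 197 mm against 200, so I'll re-seat the drawer at its stop with a firmer pull before picking.

```bash
python3 - <<'E'
from h import *
H=np.array([.4755,.1082,.165])
R=best(H+[0,0,.13],[down(YAW+np.pi/2),down(YAW-np.pi/2)])
robot.gripper_to(.045)
robot.move_ptp(list(H+[0,0,.13]),R)
print(robot.move_linear(list(H),velocity=.15,threshold=12))
robot.gripper_to(0);st()
p=np.array(robot.get_state()["ee_pos"])
print(robot.move_linear(list(p-.015*CX),velocity=.03,threshold=22));st()
robot.pause(.1);st()
robot.gripper_to(.045);st()
e=robot.get_state()["ee_pos"];robot.move_linear([e[0],e[1],.32],velocity=.25)
# hover over headset grasp point
a=-.056;g=np.array([.503,.3935,.20])-.03*np.array([np.cos(a),np.sin(a),0])
robot.move_ptp(list(g+[0,0,.04]),best(g,[down(a),down(a+np.pi)]))
cv2.imwrite("pics/w2.png",robot.grab_frame("wrist")[:,:,::-1]);st()
E
```

```text
False
{'time': 15.2583, 'ee_pos': array([0.4755, 0.1082, 0.1651]), 'force': array([-1.4018, -0.7095,  3.0178]), 'opening': 0.0113, 'grasp_force': 30.0005}
True
{'time': 15.4833, 'ee_pos': array([0.4753, 0.1081, 0.1651]), 'force': array([ 3.0911,  1.1859, -0.8889]), 'opening': 0.0112, 'grasp_force': 29.9994}
{'time': 15.5833, 'ee_pos': array([0.4753, 0.1081, 0.1651]), 'force': array([ 4.0283,  0.785 , -0.0845]), 'opening': 0.0108, 'grasp_force': 29.9996}
{'time': 16.2833, 'ee_pos': array([0.4749, 0.108 , 0.165 ]), 'force': array([-0.0546, -0.2672,  0.2905]), 'opening': 0.0451, 'grasp_force': 0.0}
{'time': 18.2417, 'ee_pos': array([0.474 , 0.3938, 0.2402]), 'force': array([-0.443 ,  0.2401, -0.0932]), 'opening': 0.0451, 'grasp_force': 0.0}
```

View pics/w2.png

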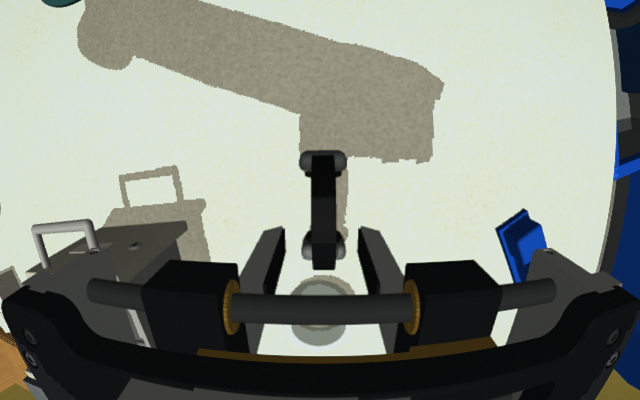

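No further travel, so the drawer is at its hard stop. In the wrist view the band is centred between the fingers (col ~323) and aligned with the tool, with its near end at row 153 and far end at row 269. I'll refine x along the band from those rows, then grasp and lift.

```bash
python3 - <<'E'
from h import *
ci=robot.camera_info("wrist");a=-.056;u=np.array([np.cos(a),np.sin(a),0]);v=np.array([-u[1],u[0],0])
th=np.linspace(0,np.pi,91)
def rows(s,n):
    c=np.array([.503,.3935,.06])+s*u+n*v
    q=np.array([proj("wrist",c+.065*(np.cos(t)*u+np.sin(t)*np.array([0,0,1])),ci) for t in th])
    return q[:,1].min(),q[:,1].max(),q[45,0]
for s in (-.008,-.004,0,.004,.008): print(s,rows(s,0))
print(rows(0,.004))
S=np.linspace(-.02,.02,81);M=np.array([rows(s,0)[:2] for s in S])
s=S[np.argmin(((M-[153,269])**2).sum(1))];print("s",s)
c=np.array([.503,.3935,0])+s*u; g=c-.03*u
if abs(s)<.012:
    g[2]=.110;R=np.array(robot.get_state()["tool_rot"])
    print(robot.move_linear([g[0],g[1],.2],velocity=.1))
    print(robot.move_linear(list(g),velocity=.1,threshold=6));st()
    robot.gripper_to(.0);st()
E
```

```text
-0.008 (np.float64(146.59892523791257), np.float64(261.39221776175486), np.float64(322.9719034168822))
-0.004 (np.float64(150.21463520531267), np.float64(264.609109156733), np.float64(322.9785177738974))
0 (np.float64(153.8229936033752), np.float64(267.79352240368536), np.float64(322.9848690707734))
0.004 (np.float64(157.42304645386696), np.float64(270.9565992189856), np.float64(322.9909613214818))
0.008 (np.float64(161.0138531385432), np.float64(274.0956869955607), np.float64(322.99679873628867))
(np.float64(153.81483488152207), np.float64(267.77728226268573), np.float64(327.2257221294534))
s 0.0
False
False
{'time': 19.8417, 'ee_pos': array([0.4732, 0.3955, 0.1106]), 'force': array([0.8957, 0.0406, 0.0521]), 'opening': 0.0452, 'grasp_force': 0.0}
{'time': 20.3083, 'ee_pos': array([0.4731, 0.3953, 0.1102]), 'force': array([0.3277, 0.3832, 2.3816]), 'opening': 0.0238, 'grasp_force': 29.9844}
```

Gripped at 23.8 mm with the fit confirmed. I'll lift, carry above the bar, and look.

```bash
python3 - <<'E'
from h import *
e=np.array(robot.get_state()["ee_pos"])
robot.move_linear([e[0],e[1],.34],velocity=.12);st()
bar=np.array([.4753,.1082,0])+.154*CX
t=bar-.03*CX;t[2]=.34;print(bar,t)
R=np.array(robot.get_state()["tool_rot"])
yaw0=np.arctan2(R[1,0],R[0,0]);Rt=down(YAW) if np.cos(yaw0-YAW)>0 else down(YAW+np.pi)
robot.move_linear(list(t),velocity=.12,frame=Rt);st()
robot.pause(.3)
w=robot.grab_frame("wrist")[:,:,::-1];s=robot.grab_frame("scene")[:,:,::-1]
o=np.zeros((560,800,3),np.uint8)
o[:400,:400]=w[:,120:520];k=cv2.resize(s[60:340,180:380],None,fx=2,fy=2,interpolation=cv2.INTER_CUBIC);o[:560,400:]=(255*(k/255.)**.6)
cv2.imwrite("pics/c3.png",o)
E
```

```text
{'time': 22.375, 'ee_pos': array([0.4731, 0.3952, 0.3395]), 'force': array([-0.3688,  0.0226, -2.8586]), 'opening': 0.0235, 'grasp_force': 29.9891}
[0.6292 0.1147 0.    ] [0.5992 0.1134 0.34  ]
{'time': 25.1, 'ee_pos': array([0.599 , 0.1138, 0.3401]), 'force': array([ 0.0534, -0.1513, -1.654 ]), 'opening': 0.0233, 'grasp_force': 29.9891}
```

View pics/c3.png

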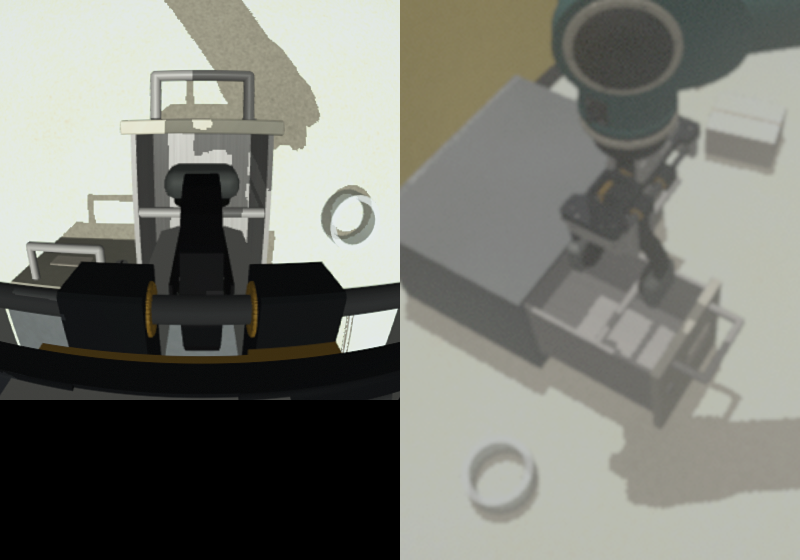

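The wrist view shows the band at col 201, centred on the handle (150–255), the bar at row 212, and the near cup end of the band at row 174. I'll check tilt and the bar against predictions, then lower if they agree.

```bash
cat > chk.py <<'E'
from h import *
ci=robot.camera_info("wrist");e=np.array(robot.get_state()["ee_pos"])
bar=np.array([.4753,.1082,.157])+.154*CX
print("bar row",proj("wrist",bar+[0,0,0.006],ci)-[120,0],"handle",proj("wrist",[.4753,.1082,.165],ci)-[120,0])
Z=np.array([0,0,1.])
for tilt in (-.1,-.05,0,.05,.1):
    ux=np.cos(tilt)*CX+np.sin(tilt)*Z;uz=np.cos(tilt)*Z-np.sin(tilt)*CX
    c=e+.03*ux-.05*uz
    q=np.array([proj("wrist",c+.065*(np.cos(t)*ux+np.sin(t)*uz),ci) for t in np.linspace(0,np.pi,91)])
    cup=proj("wrist",c-.067*ux-.03*uz,ci)
    print(tilt,q[:,1].min(),q[:,1].max(),"cup side",cup)
E
python3 chk.py
```

```text
bar row [201.4723 212.4638] handle [201.5558  73.6926]
-0.1 167.92687865686324 340.4116805282234 cup side [321.7532 155.9537]
-0.05 170.95385233771606 344.3304791971964 cup side [321.7427 160.6052]
0 174.07904081425224 348.2852920988313 cup side [321.7329 165.3205]
0.05 177.2958008327361 352.27268871620254 cup side [321.7237 170.0944]
0.1 180.59781796186314 356.2892741973504 cup side [321.7151 174.9222]
```

The prediction matches: no tilt, and bar and handle within a pixel. Lowering gently.

```bash
python3 - <<'E'
from h import *
bar=np.array([.4753,.1082,0])+.154*CX;t=bar-.03*CX
print(robot.move_linear([*t[:2],.172],velocity=.1,threshold=8));st()
robot.pause(.2);st()
print(robot.move_linear([*t[:2],.152],velocity=.015,threshold=1.5));st()
robot.pause(.2);st()
w=robot.grab_frame("wrist")[:,:,::-1];s=robot.grab_frame("scene")[:,:,::-1]
o=np.zeros((560,800,3),np.uint8)
o[:400,:400]=w[:,120:520];k=cv2.resize(s[60:340,180:380],None,fx=2,fy=2,interpolation=cv2.INTER_CUBIC);o[:560,400:]=(255*(k/255.)**.6)
cv2.imwrite("pics/c4.png",o)
E
```

```text
False
{'time': 27.3333, 'ee_pos': array([0.5994, 0.1135, 0.1724]), 'force': array([-0.4955,  0.0958, -2.6662]), 'opening': 0.0239, 'grasp_force': 29.989}
{'time': 27.5333, 'ee_pos': array([0.5993, 0.1134, 0.1722]), 'force': array([-0.1855,  0.7578, -3.5445]), 'opening': 0.0237, 'grasp_force': 29.9891}
True
{'time': 28.4333, 'ee_pos': array([0.5992, 0.1134, 0.1578]), 'force': array([-0.0255, -0.3602,  3.3601]), 'opening': 0.0238, 'grasp_force': 29.9853}
{'time': 28.6333, 'ee_pos': array([0.5991, 0.1133, 0.1578]), 'force': array([2.9114, 0.8245, 4.73  ]), 'opening': 0.0232, 'grasp_force': 29.989}
```

View pics/c4.png

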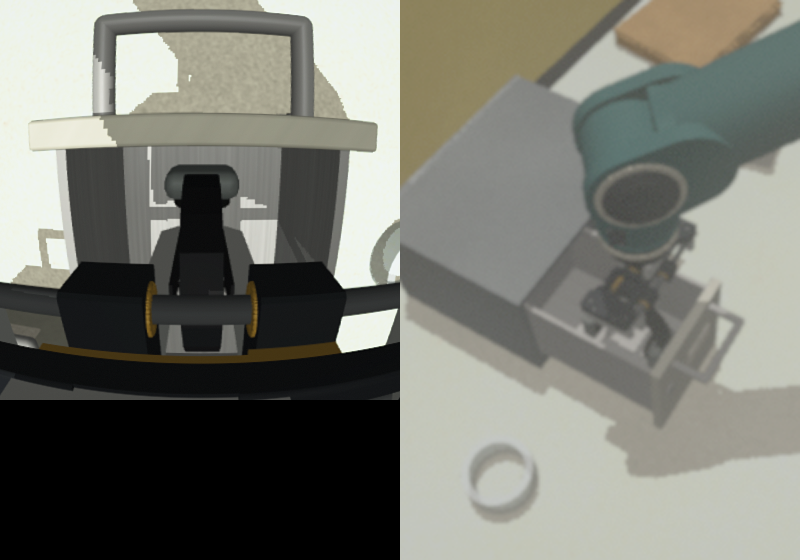

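Contact came at TCP z 0.1578, with 0.158 predicted, so the band rests on the bar between the walls. Releasing and withdrawing straight up.

```bash
python3 - <<'E'
from h import *
robot.gripper_to(.042);st()
robot.pause(.4)
e=robot.get_state()["ee_pos"]
robot.move_linear([e[0],e[1],.20],velocity=.05)
robot.move_linear([e[0],e[1],.34],velocity=.15);st()
robot.move_linear([e[0]-.12,e[1]-.05,.38],velocity=.15)
w=robot.grab_frame("wrist")[:,:,::-1];s=robot.grab_frame("scene")[:,:,::-1];t=robot.grab_frame("top")[:,:,::-1]
o=np.zeros((560,800,3),np.uint8)
o[:400,:400]=w[:,120:520];k=cv2.resize(s[60:340,180:380],None,fx=2,fy=2,interpolation=cv2.INTER_CUBIC);o[:560,400:]=(255*(k/255.)**.6)
o[400:,:400]=cv2.resize(t[100:260,60:460],None,fx=1,fy=1)
cv2.imwrite("pics/c5.png",o);st()
E
```

```text
{'time': 29.2417, 'ee_pos': array([0.5987, 0.1131, 0.1574]), 'force': array([ 0.1163, -0.113 ,  0.2369]), 'opening': 0.0419, 'grasp_force': 0.0}
{'time': 31.725, 'ee_pos': array([0.5985, 0.1129, 0.3391]), 'force': array([ 0.4525, -0.4854,  0.2183]), 'opening': 0.0416, 'grasp_force': 0.0}
{'time': 32.9333, 'ee_pos': array([0.4789, 0.0634, 0.3797]), 'force': array([-0.5887,  0.4861, -0.2064]), 'opening': 0.0421, 'grasp_force': 0.0}
```

View pics/c5.png

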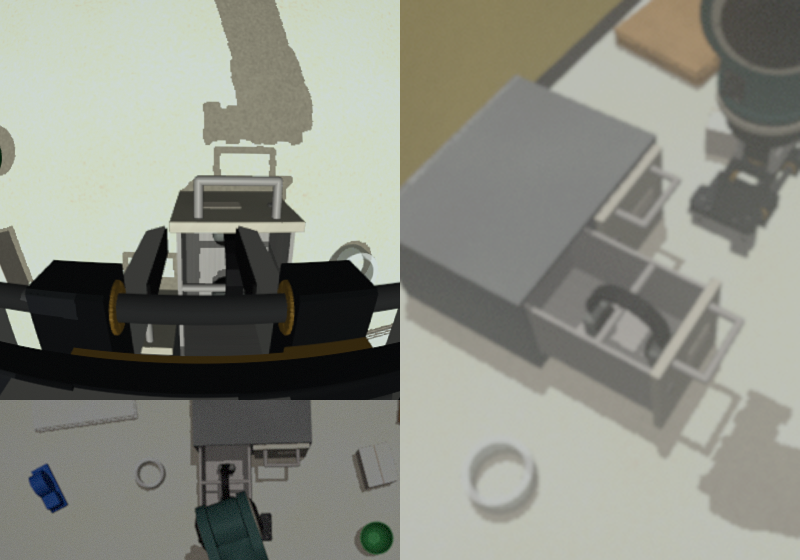

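The scene view shows the headset hanging by its band on the bar (at about (625,300) in the composite). The left drawer is open, and the bowl, tape roll and carton are where they were.

```bash
python3 -c "
from rig import robot
robot.pause(.5);print(robot.sign_off())"
```

```text
the job is handed in; nothing more can be done
None
```

The left drawer was the unlocked one: it is pulled out to its stop, the ear defenders hang by their headband from its bar, the bowl, tape roll and carton are undisturbed, and the job was handed in at about 33 s; the right drawer was never tried, since the left gave first.

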